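Line up printed gears by size on the display board

TASK

Set the four 3D-printed gears on the grey display board in order of size, one centred on each yellow mark: the largest next to the orange block, then each smaller one in turn, the smallest at the far end. Leave them lying flat with their shafts up, and do not disturb the filament spool, the glue stick or the screwdriver.

Things in the scene. Friction and masses are not known exactly. Their poses are not given: they have to be found in the camera images.
- green_gear: Largest gear: green plastic 3D-printed gear wheel lying flat with its stub shaft pointing up: toothed disc 72 mm across and 10 mm thick, shaft 22 mm in diameter rising from the disc's centre to 50 mm above the underside (smooth, round, the part to grip). Origin: centre of the underside; z up the shaft.
- white_gear: Second largest gear: white plastic 3D-printed gear wheel lying flat with its stub shaft pointing up: toothed disc 60 mm across and 10 mm thick, shaft 22 mm in diameter rising from the disc's centre to 50 mm above the underside (smooth, round, the part to grip). Origin: centre of the underside; z up the shaft.
- black_gear: Second smallest gear: black plastic 3D-printed gear wheel lying flat with its stub shaft pointing up: toothed disc 48 mm across and 10 mm thick, shaft 22 mm in diameter rising from the disc's centre to 50 mm above the underside (smooth, round, the part to grip). Origin: centre of the underside; z up the shaft.
- blue_gear: Smallest gear: blue plastic 3D-printed gear wheel lying flat with its stub shaft pointing up: toothed disc 36 mm across and 10 mm thick, shaft 22 mm in diameter rising from the disc's centre to 50 mm above the underside (smooth, round, the part to grip). Origin: centre of the underside; z up the shaft.
- mark1: printed position mark on the display board: flat yellow disc 42 mm across with a black centre dot, under 1 mm thick, flush with the board's top. Origin: its centre, on the board's top face, 8 mm above the table. First of the row of four (one end of the row); the marks are 82 mm apart, in the order mark1, mark2, mark3, mark4 one after the other. x of its frame points across the board, y along the row.
- mark2: printed position mark on the display board: flat yellow disc 42 mm across with a black centre dot, under 1 mm thick, flush with the board's top. Origin: its centre, on the board's top face, 8 mm above the table. Second of the row. x of its frame points across the board, y along the row.
- mark3: printed position mark on the display board: flat yellow disc 42 mm across with a black centre dot, under 1 mm thick, flush with the board's top. Origin: its centre, on the board's top face, 8 mm above the table. Third of the row. x of its frame points across the board, y along the row.
- mark4: printed position mark on the display board: flat yellow disc 42 mm across with a black centre dot, under 1 mm thick, flush with the board's top. Origin: its centre, on the board's top face, 8 mm above the table. Fourth, at the other end of the row. x of its frame points across the board, y along the row.
- large_end: orange stop block, 70 x 16 x 24 mm high, fixed across one end of the display board (grey plastic strip, 400 x 90 x 8 mm, fixed to the table), 64 mm beyond the nearest mark - it may be beyond mark1 or beyond mark4. The end of the row beside it is the large end. A like block in grey stands at the other end. Origin: centre of its underside.
- spool: bystander: spool of white filament lying flat, black flanges 190 mm across, 60 mm high. Origin: centre of the underside.
- glue_stick: bystander: upright white glue stick with a red cap and a blue band, 30 mm in diameter, 95 mm high. Origin: centre of the underside.
- screwdriver: bystander: screwdriver lying on the table, red handle 26 mm thick, 200 mm long in all, along its x axis (tip to +x). Origin: its middle, at table height.

How it is judged:
At the end, for the whole second after the job is handed in: Each gear lies flat on the board with its shaft up (within 0.12 rad, underside within 5 mm of the board's top), its centre within 13 mm of its own mark - green (72 mm), white (60), black (48), blue (36) in this order, starting at the mark beside the orange block - released and at rest (((horizontal distance between large_end and mark1 below 0.12 m and horizontal distance between green_gear and mark1 below 0.013 m and horizontal distance between white_gear and mark2 below 0.013 m and horizontal distance between black_gear and mark3 below 0.013 m and horizontal distance between blue_gear and mark4 below 0.013 m) or (horizontal distance between large_end and mark4 below 0.12 m and horizontal distance between green_gear and mark4 below 0.013 m and horizontal distance between white_gear and mark3 below 0.013 m and horizontal distance between black_gear and mark2 below 0.013 m and horizontal distance between blue_gear and mark1 below 0.013 m)) and angle between each of green_gear, white_gear, black_gear, blue_gear's own z axis and vertical below 0.12 rad and height (world z) of green_gear between 0.004 and 0.013 m and linear speed of each of green_gear, white_gear, black_gear, blue_gear below 0.02 m/s and angular speed of each of green_gear, white_gear, black_gear, blue_gear below 0.2 rad/s and height (world z) of white_gear between 0.004 and 0.013 m and height (world z) of black_gear between 0.004 and 0.013 m and height (world z) of blue_gear between 0.004 and 0.013 m); the robot touches nothing.
It fails at once if the filament spool is moved by more than 30 mm or knocked over (distance of spool from where it was at the start of the episode above 0.03 m or angle between spool's own z axis and vertical above 0.5 rad).
It fails at once if the glue stick is moved by more than 30 mm or knocked over (distance of glue_stick from where it was at the start of the episode above 0.03 m or angle between glue_stick's own z axis and vertical above 0.5 rad).
It fails at once if the screwdriver is moved by more than 30 mm (distance of screwdriver from where it was at the start of the episode above 0.03 m).
It also fails if it takes over 93 s, if anything falls off the work surface, if the arm or the gripper's body presses on something with over 40 N, if the wrist force passes 120 N, or if a joint passes its speed limit or range.

ROBOT

A 7-joint arm with a two-finger parallel gripper is mounted at the origin on the work surface. World frame = base frame: x ahead of the robot, y to its left, z up, the work surface at z = 0. Lengths are in m, angles in rad, forces in N, time in s.
With the tool pointing down it reaches from about 0.4 to 0.85 m from the base axis. Payload 4.5 kg.
Tool frame: the origin (TCP) lies on the centre line of the jaws, within the pads' length; the fingertips stand 14 mm ahead of it and the grasp point (between the pads) lies 5 mm behind it (r.tcp_to_tips is the z of the fingertips in the tool frame, in m); z points along the fingers, y is the direction in which the jaws open and shut (so a half turn about z gives the same grasp; the last joint's range is limited). The gripper opens to 88 mm and grips with 3 to 60 N. Pads are 18 mm wide; open, the fingers measure 123 mm over their backs; the gripper's body (75 mm by 187 mm) begins 45 mm behind the grasp point.
Start: joints at [-1.288, 0.689, -0.195, 1.565, 0.157, 0.902, -0.215], TCP at [0.154, 0.606, 0.253] pointing down, gripper open.
Joint ranges: [-3.01, 3.01], [-0.46, 2.08], [-1.47, 1.51], [0.13, 2.56], [-1, 4.14], [0.04, 2.09], [-2.66, 2.66]. Speed limits (rad/s): [2.57, 2.57, 3.14, 3.14, 3.14, 3.14, 3.14].

INTERFACE

Orientations are given as a unit quaternion [x, y, z, w].
In Python, from plant import r, viewer gives the robot as it stands.
- The arm moves only by the shell command python3 -m inch 'ROWS' [FORCE]. ROWS is JSON, a list of rows, each a list of 3 entries, a list of its own where there are three numbers: the closure, from 0 (fully open) to 1 (shut), then the shift along the tool's x, y, z in cm, then the turn about the tool's z in degrees. In form: [[fingers, [x, y, z], yaw], ...]. A call has 1 to 20 rows; each row is the pose to reach, as a shift and turn from the pose commanded when the call began, along the tool's axes at that moment; what a row does not reach only later rows make up. A row lasts 1/10 s, in which the tool goes at most 50 mm and 8.59 degrees, less where a joint would pass 70% of its speed; a pose out of reach is approached as far as the arm can. A call with a gripper value outside its range is refused whole. The fingers move at their own pace and stop on an object; FORCE is the grip in N (left out, the last holds). Time passes only in rows, so rows that repeat a pose let the fingers close. It gives the time, the measured TCP pose, the force and the opening at its end, in the units of the state.
- r.get_state(): the state, without advancing time (a new reading comes with each control period).
- viewer.snapshot(name): name is "side" or "top" or "wrist"; returns the picture (384x512x3 uint8, red, green, blue); there is no depth.
- viewer.camera_params(name): a dict with "intrinsics" (3x3 intrinsics, pixels), "world_to_cam" (4x4, takes a point from world to camera coordinates). Camera axes: x right, y up, looking along -z (the intrinsics and any distortion apply to the point x, -y, -z); pixel columns grow to the right and rows downward; lengths in m; the calibration is good to about 2 mm. A picture is of the moment at which its call begins: read the wrist's pose just before it. camera_params takes no time and is no camera call; for the wrist camera it gives the pose at the moment of the call.
- r.finish_job(): hands the job in, once; it reports no verdict.
Trained networks look in the newest picture that a camera, given by its name, has taken for a name from the list of things; names that differ only in an ending like _2 or _b are one class to them, and where a whole thing is asked for, a point or a joint stands for the part that bears it (a point fixed in the world has none). Each returns a list of dicts, best first, with "p" (0 to 1); they miss things now and then, are a little off and sometimes report something else, mostly with a low value. They report only what shows in the picture. A call takes as long as a camera call.
- viewer.outline_of(camera, name): "pixels" (384x512 bool, what is visible of it) and "bbox" ([left, top, width, height] in pixels, round what is visible of it).
The state is a dict: "clock": time; "q": joint angles; "qd": joint speeds; "joint_torque": joint torques, N m; "tool_pos": TCP position; "eef_rot": TCP orientation; "contact_force": force on the tool from outside, world axes, zero at the start; "moment": the same for the moment, N m; "opening": opening from 0.0 (shut) to 1.0 (fully open).
Only numpy, scipy, OpenCV 4.12 (cv2) and the standard library are available. Lean on these libraries where they do the work, as an engineer would, in place of code of your own. Each camera call takes 0.05 s, during which the arm holds its last target.

## Working session

There is one attempt and no reset: what is moved stays moved. The work goes in short steps, Python scripts to look and compute and a shell command to move; the robot and the scene stay as the last step left them, time stands still between calls to the robot, and variables do not carry over. Pictures are saved under pics/ and viewed, and the job is handed in when it is done.

```bash
mkdir -p pics; ls
python3 - <<'E'
from plant import r, viewer
import cv2
print(r.get_state(), r.tcp_to_tips)
for n in ["top","side","wrist"]:
    im=viewer.snapshot(n); cv2.imwrite(f"pics/{n}0.png",im[:,:,::-1])
    c=viewer.camera_params(n); print(n,c)
E
```

```text
pics
{'clock': 0.0, 'q': array([-1.28818187,  0.68999058, -0.19448236,  1.56631128,  0.15730312,
        0.90246162, -0.21508946]), 'qd': array([ 0.00010018,  0.0002972 , -0.00014372,  0.00032032,  0.00111198,
        0.00142389,  0.00102108]), 'joint_torque': array([-1.94247427e-04, -5.27558327e+01, -1.26669746e+00, -1.53433102e+01,
       -5.25514595e-02,  6.55107899e-03,  1.75254859e-04]), 'tool_pos': array([0.15382718, 0.60517513, 0.2519138 ]), 'eef_rot': array([ 1.24052562e-01,  9.92275248e-01, -8.89939971e-04, -3.84797596e-05]), 'contact_force': array([ 0.7289396 , -0.00957194, -1.02645598]), 'moment': array([ 0.00446924,  0.00980618, -0.03756592]), 'opening': 0.9993282789473161} 0.014
top {'intrinsics': array([[364.30699011,   0.        , 253.48232788],
       [  0.        , 364.30699011, 190.96066717],
       [  0.        ,   0.        ,   1.        ]]), 'world_to_cam': array([[ 5.20791440e-03, -9.99986404e-01, -2.63369645e-04,
        -5.58369255e-02],
       [ 9.73241349e-01,  5.00812163e-03,  2.29730700e-01,
        -5.25400121e-01],
       [-2.29726257e-01, -1.45274005e-0
[... 307 characters left out ...]
 'world_to_cam': array([[ 0.70561521, -0.70832467,  0.01957893, -0.41289865],
       [ 0.40382589,  0.4246786 ,  0.81029176, -0.23245459],
       [-0.5822644 , -0.56384772,  0.58569952, -1.25843768],
       [ 0.        ,  0.        ,  0.        ,  1.        ]])}
wrist {'intrinsics': array([[300.16243387,   0.        , 258.03083899],
       [  0.        , 300.16243387, 192.37824483],
       [  0.        ,   0.        ,   1.        ]]), 'world_to_cam': array([[ 0.2464892 ,  0.96914472, -0.00125876, -0.62404523],
       [-0.92525451,  0.23493946, -0.29783812,  0.03961792],
       [-0.28835251,  0.07457856,  0.95461556, -0.38998189],
       [ 0.        ,  0.        ,  0.        ,  1.        ]])}
```

View pics/top0.png

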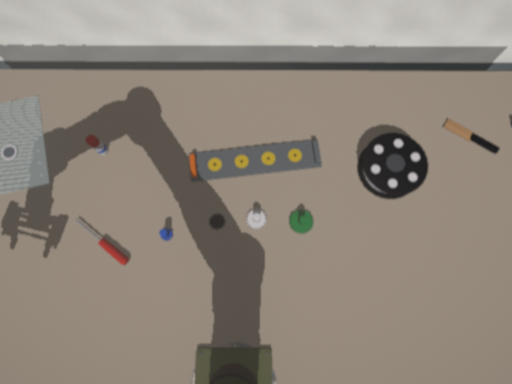

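View pics/side0.png

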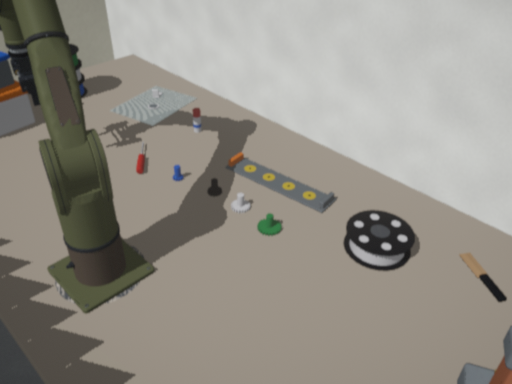

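View pics/wrist0.png

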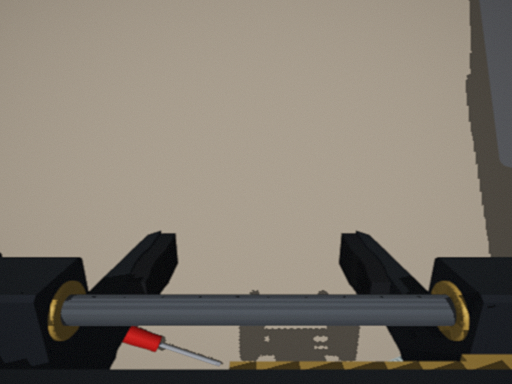

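```bash
cat > h.py <<'E'
import numpy as np, cv2
from scipy.optimize import minimize
from plant import r, viewer
def proj(P,c):
    P=np.atleast_2d(P); W=c["world_to_cam"]; p=P@W[:3,:3].T+W[:3,3]
    q=np.c_[p[:,0],-p[:,1],-p[:,2]]@c["intrinsics"].T
    return q[:,:2]/q[:,2:]
def ray(uv,c,z):
    W=c["world_to_cam"];R=W[:3,:3];o=-R.T@W[:3,3]
    d=np.linalg.inv(c["intrinsics"])@np.r_[uv,1]; d=R.T@np.array([d[0],-d[1],-d[2]])
    return (o+d*(z-o[2])/d[2])
A=np.linspace(0,2*np.pi,60)
def cyl(x,y,rad,z0,z1):
    k=np.c_[x+rad*np.cos(A),y+rad*np.sin(A)]
    return np.r_[np.c_[k,0*A+z0],np.c_[k,0*A+z1]]
RAD=dict(green_gear=.036,white_gear=.030,black_gear=.024,blue_gear=.018)
S=8
def sil(x,y,n,c,zb):
    im=np.zeros((384*4,512*4),np.uint8)
    for P in (cyl(x,y,RAD[n]-.001,zb,zb+.01),cyl(x,y,.011,zb,zb+.05)):
        h=cv2.convexHull(((proj(P,c)+.5)*4*16).astype(np.int32)); cv2.fillPoly(im,[h],255,shift=4)
    return cv2.resize(im,(512,384),interpolation=cv2.INTER_AREA)/255.
def fit(n,masks,cams,x0,zb):
    def f(p):
        e=0
        for m,c in zip(masks,cams):
            e+=np.abs(sil(p[0],p[1],n,c,zb)-m).sum()/m.sum()
        return e
    s=minimize(f,x0,method="Nelder-Mead",options=dict(initial_simplex=[x0,[x0[0]+.01,x0[1]],[x0[0],x0[1]+.01]],xatol=2e-4,fatol=1e-3))
    return s.x,s.fun
E
python3 - <<'E'
from h import *
cams={n:viewer.camera_params(n) for n in("top","side")}
for n in RAD:
    M={}
    for k in cams:
        o=viewer.outline_of(k,n)
        print(n,k,[(round(a["p"],2),a["bbox"]) for a in o][:3])
        if o: M[k]=o[0]["pixels"].astype(float)
    for ks in (["top"],["side"],["top","side"]):
        ks=[k for k in ks if k in M]
        if not ks: continue
        vs,us=np.nonzero(M[ks[0]]); x0=ray([us.mean(),vs.mean()],cams[ks[0]],.015)[:2]
        print("  ",ks,fit(n,[M[k] for k in ks],[cams[k] for k in ks],x0,0.0))
for n in ["mark1","large_end","spool","glue_stick","screwdriver"]:
    for k in cams:
        o=viewer.outline_of(k,n)
        for a in o[:5]:
            vs,us=np.nonzero(a["pixels"]); print(n,k,round(a["p"],2),a["bbox"],ray([us.mean(),vs.mean()],cams[k],.008).round(4))
# marks by colour
for k in cams:
    im=cv2.imread(f"pics/{k}0.png"); h=cv2.cvtColor(im,cv2.COLOR_BGR2HSV)
    m=cv2.inRange(h,(20,150,90),(35,255,255)); m=cv2.morphologyEx(m,cv2.MORPH_CLOSE,np.ones((5,5)))
    nn,l,s,ce=cv2.connectedComponentsWithStats(m)
    for i in range(1,nn):
        if s[i,4]>40: print(k,ce[i],s[i],ray(ce[i],cams[k],.008))
print(r.get_state()["clock"])
E
```

```text
green_gear top []
green_gear side [(0.94, [255.2, 214.0, 30.5, 22.5])]
   ['side'] (array([ 0.44867105, -0.19220411]), np.float64(0.06376180101670297))
   ['side'] (array([ 0.44867105, -0.19220411]), np.float64(0.06376180101670297))
white_gear top [(0.73, [242.1, 209.9, 24.2, 18.0]), (0.6, [285.9, 210.3, 28.8, 25.3])]
white_gear side [(0.65, [229.3, 192.7, 18.9, 19.9])]
   ['top'] (array([ 0.45746866, -0.06050453]), np.float64(0.06760685346693882))
   ['side'] (array([ 0.45620162, -0.05962443]), np.float64(0.0762440434341067))
   ['top', 'side'] (array([ 0.45684742, -0.05895749]), np.float64(0.1560387262726172))
black_gear top [(0.54, [209.7, 220.3, 12.7, 5.3])]
black_gear side [(0.63, [207.2, 178.3, 12.1, 17.9])]
   ['top'] (array([0.4511588 , 0.05407232]), np.float64(0.40177276390008054))
   ['side'] (array([0.44975245, 0.05789949]), np.float64(0.24247927358863006))
   ['top', 'side'] (array([0.44819473, 0.05533899]), np.float64(0.6565139248675476))
blue_gear top []
blue_gear side []
mark1 top 0.62 [263.9, 150.3, 11.3, 14.9] [ 0.6434 -0.0973  0.008 ]
mark1 top 0.54 [233.6, 154.3, 1
[... 957 characters left out ...]
65 [137.3, 153.4, 9.1, 22.2] [0.363  0.3542 0.008 ]
top [294.4587156  154.96330275] [289 150  12  11 109] [ 0.65189452 -0.17765974  0.008     ]
top [267.91964286 157.95535714] [262 153  13  11 112] [ 0.6418795  -0.09652771  0.008     ]
top [241.26126126 160.95495495] [235 156  13  11 111] [ 0.63187777 -0.01535039  0.008     ]
top [214.40909091 164.06363636] [209 159  12  11 110] [0.62156571 0.0660874  0.008     ]
side [268.62222222 176.64444444] [264 174  10   6  45] [ 0.63582902 -0.01294355  0.008     ]
side [288.11764706 185.62745098] [283 183  11   6  51] [ 0.64519696 -0.09409484  0.008     ]
side [308.86792453 194.96226415] [304 192  11   7  53] [ 0.6556139  -0.17535584  0.008     ]
1.05
```

```bash
python3 - <<'E'
from h import *
cams={n:viewer.camera_params(n) for n in("top","side")}
T={"green_gear":((45,100,20),(85,255,255),(.448,-.192)),"blue_gear":((105,120,40),(130,255,255),(.42,.21)),"black_gear":((0,0,0),(180,255,45),(.45,.057)),"white_gear":((0,0,120),(180,60,255),(.457,-.06))}
for n,(a,b,x0) in T.items():
    R={}
    for k in cams:
        im=cv2.imread(f"pics/{k}0.png"); m=cv2.inRange(cv2.cvtColor(im,cv2.COLOR_BGR2HSV),a,b)
        roi=np.zeros_like(m); u,v=proj([[*x0,.02]],cams[k])[0].astype(int); cv2.circle(roi,(u,v),28,255,-1); m&=roi
        m=cv2.morphologyEx(m,cv2.MORPH_CLOSE,np.ones((3,3)))
        R[k]=(m>0).astype(float); 
        p,f=fit(n,[R[k]],[cams[k]],list(x0),0.); print(n,k,m.astype(bool).sum(),p.round(4),round(f,3))
E
python3 - <<'E'
import cv2
a=cv2.imread('pics/top0.png')[130:270,60:340];cv2.imwrite('pics/z.png',cv2.resize(a,None,fx=2.8,fy=2.8,interpolation=cv2.INTER_NEAREST))
E
```

```text
green_gear top 310 [ 0.4508 -0.1914] 0.499
green_gear side 290 [ 0.4537 -0.1871] 0.322
blue_gear top 78 [0.4084 0.2007] 0.712
blue_gear side 80 [0.4137 0.2061] 0.627
black_gear top 0 [0.45  0.057] inf
black_gear side 123 [0.4517 0.0618] 0.479
white_gear top 2032 [ 0.4429 -0.043 ] 0.841
white_gear side 1846 [ 0.4013 -0.1119] 0.843h.py:27: RuntimeWarning: divide by zero encountered in scalar divide
  e+=np.abs(sil(p[0],p[1],n,c,zb)-m).sum()/m.sum()
  np.max(np.abs(fsim[0] - fsim[1:])) <= fatol):
```

View pics/z.png

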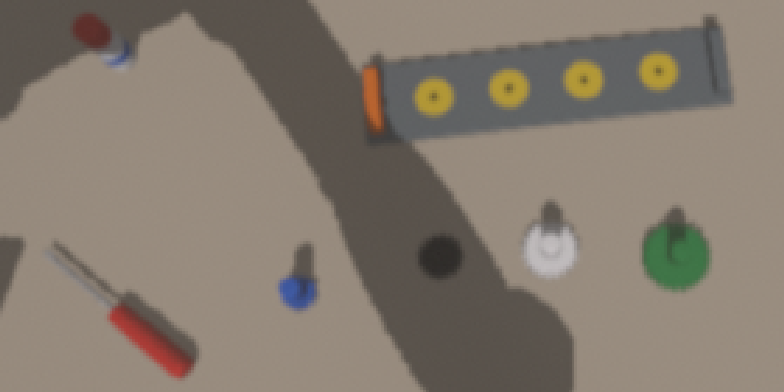

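Run:
```python
from h import *
c=viewer.camera_params("top");s=viewer.camera_params("side")
for n,u in dict(white=(550,249),green=(676,256),black=(441,257),blue=(298,291)).items():
    p=ray([u[0]/2.8+60-.5,u[1]/2.8+130-.5],c,.008); print(n,p.round(4))
im=cv2.imread("pics/side0.png"); 
z=cv2.resize(im[140:250,160:310],None,fx=5,fy=5,interpolation=cv2.INTER_NEAREST)
P=dict(white_gear=(.457,-.060),green_gear=(.4487,-.192),black_gear=(.45,.058),blue_gear=(.412,.206))
for n,p in P.items():
    for Q in(cyl(*p,RAD[n],0,.01),cyl(*p,.011,0,.05)):
        h=cv2.convexHull((((proj(Q,s)+.5)-[160,140])*5).astype(np.int32)); cv2.polylines(z,[h],True,(0,0,255),1)
cv2.imwrite("pics/z2.png",z)
im=cv2.imread("pics/top0.png"); 
z=cv2.resize(im[180:260,150:330],None,fx=4.4,fy=4.4,interpolation=cv2.INTER_NEAREST)
for n,p in P.items():
    for Q in(cyl(*p,RAD[n],0,.01),cyl(*p,.011,0,.05)):
        h=cv2.convexHull((((proj(Q,c)+.5)-[150,180])*4.4).astype(np.int32)); cv2.polylines(z,[h],True,(0,0,255),1)
cv2.imwrite("pics/z3.png",z)
```

```text
white [ 0.4555 -0.0606  0.008 ]
green [ 0.4488 -0.1924  0.008 ]
black [0.4465 0.0533 0.008 ]
blue [0.4102 0.2006 0.008 ]
```

View pics/z2.png

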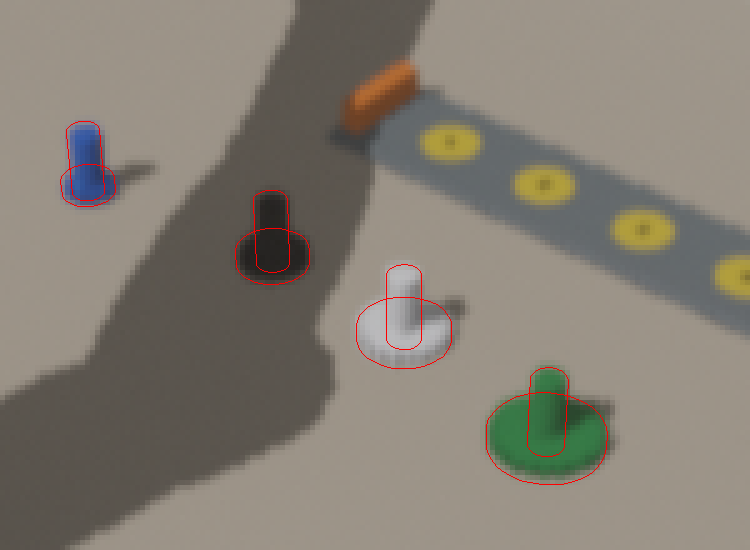

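View pics/z3.png

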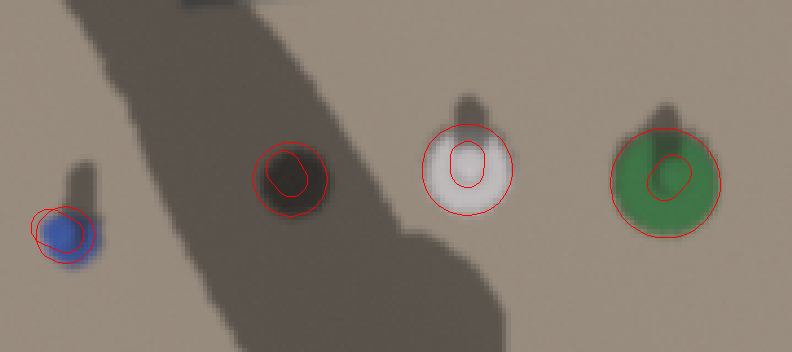

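```bash
python3 -m inch '[[0.4,[-34.9,-32.7,8],-14.25],[0.4,[-34.9,-32.7,8],-14.25],[0.4,[-34.9,-32.7,8],-14.25],[0.4,[-34.9,-32.7,8],-14.25],[0.4,[-34.9,-32.7,8],-14.25],[0.4,[-34.9,-32.7,8],-14.25],[0.4,[-34.9,-32.7,8],-14.25],[0.4,[-34.9,-32.7,8],-14.25],[0.4,[-34.9,-32.7,8],-14.25],[0.4,[-34.9,-32.7,8],-14.25],[0.4,[-34.9,-32.7,8],-14.25],[0.4,[-34.9,-32.7,8],-14.25],[0.4,[-34.9,-32.7,8],-14.25],[0.4,[-34.9,-32.7,8],-14.25]]' 20
python3 - <<'E'
from h import *
print(r.get_state()["eef_rot"])
im=viewer.snapshot("wrist"); cv2.imwrite("pics/w1.png",im[:,:,::-1])
E
```

```text
clock: 2.45
tool_pos: [0.4111, 0.2046, 0.173]
eef_rot: [-0.001, 1.0, 0.001, 0.0]
contact_force: [-0.2, -0.3, -0.1]
opening: 0.599
[-1.49765190e-03  9.99998656e-01  6.41815534e-04  1.79623067e-04]
```

View pics/w1.png

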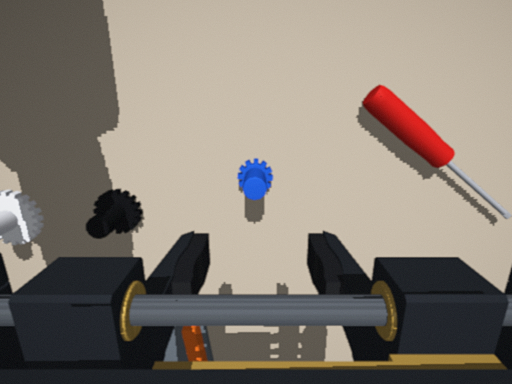

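Run:
```python
from h import *
c=viewer.camera_params("wrist")
im=cv2.imread("pics/w1.png")
for n,p in dict(blue=(255,188,.05),black=(97,226,.05),white=(4,222,.05)).items(): print(n,ray(p[:2],c,p[2]))
print(ray((255,177),c,.008))
for n,p in dict(blue_gear=(.4115,.203),black_gear=(.449,.056),white_gear=(.458,-.059)).items():
    for Q in(cyl(*p,RAD[n],0,.01),cyl(*p,.011,0,.05)):
        h=cv2.convexHull(proj(Q,c).astype(np.int32)); cv2.polylines(im,[h],True,(0,255,255),1)
cv2.imwrite("pics/w1b.png",im)
```

```text
blue [0.40815781 0.20197533 0.05      ]
black [0.44487404 0.05681535 0.05      ]
white [ 0.44107257 -0.02754385  0.05      ]
[0.40893295 0.20161374 0.008     ]
```

View pics/w1b.png

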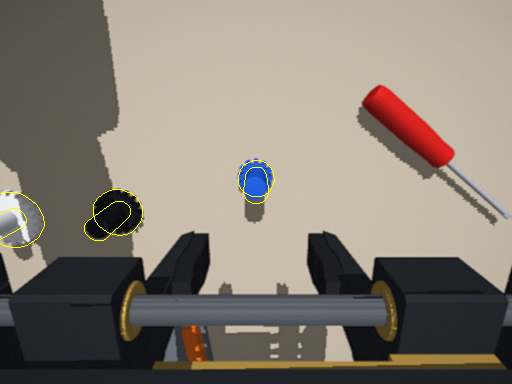

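```bash
python3 -m inch '[[0.4,[0.3,-0.2,5],0],[0.4,[0.3,-0.2,10],0],[0.4,[0.3,-0.2,13],0],[0.4,[0.3,-0.2,14.5],0],[0.4,[0.3,-0.2,14.5],0],[0.4,[0.3,-0.2,14.5],0],[0.9,[0.3,-0.2,14.5],0],[0.9,[0.3,-0.2,14.5],0],[0.9,[0.3,-0.2,14.5],0],[0.9,[0.3,-0.2,14.5],0],[0.9,[0.3,-0.2,14.5],0],[0.9,[0.3,-0.2,14.5],0]]' 20
```

```text
clock: 3.7
tool_pos: [0.4087, 0.2013, 0.0279]
eef_rot: [-0.0, 1.0, 0.0, 0.0]
contact_force: [-0.3, -0.1, 2.5]
opening: 0.24
```

```bash
python3 -m inch '[[0.9,[0,0,-5],0],[0.9,[0,0,-9],0],[0.9,[-24.4,-37.8,-9],0],[0.9,[-24.4,-37.8,-9],0],[0.9,[-24.4,-37.8,-9],0],[0.9,[-24.4,-37.8,-9],0],[0.9,[-24.4,-37.8,-9],0],[0.9,[-24.4,-37.8,-9],0],[0.9,[-24.4,-37.8,-9],0],[0.9,[-24.4,-37.8,-9],0],[0.9,[-24.4,-37.8,-9],0],[0.9,[-24.4,-37.8,-9],0],[0.9,[-24.4,-37.8,-9],0],[0.9,[-24.4,-37.8,-9],0],[0.9,[-24.4,-37.8,-9],0],[0.9,[-24.4,-37.8,-9],0]]'
python3 - <<'E'
from h import *
im=viewer.snapshot("wrist"); cv2.imwrite("pics/w2.png",im[:,:,::-1])
E
```

```text
clock: 5.3
tool_pos: [0.6522, -0.1755, 0.1179]
eef_rot: [-0.001, 1.0, 0.0, -0.0]
contact_force: [-0.6, -0.1, 0.0]
opening: 0.237
```

View pics/w2.png

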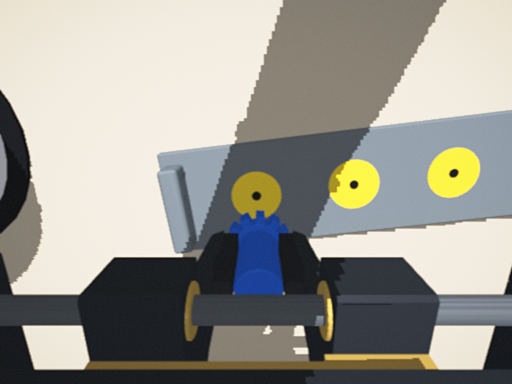

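Run:
```python
from h import *
c=viewer.camera_params("wrist"); print(r.get_state()["tool_pos"])
for u in ((256.5,195.5),(353.5,184),(453.5,173)): print(ray(u,c,.008).round(4))
```

```text
[ 0.65236888 -0.1758189   0.11787893]
[ 0.6521 -0.177   0.008 ]
[ 0.6418 -0.0961  0.008 ]
[ 0.6323 -0.0145  0.008 ]
```

```bash
python3 -m inch '[[0.9,[0,-0.1,5],0],[0.9,[0,-0.1,7],0],[0.9,[0,-0.1,8.1],0],[0.9,[0,-0.1,8.1],0],[0.9,[0,-0.1,8.1],0],[0.4,[0,-0.1,8.1],0],[0.4,[0,-0.1,8.1],0],[0.4,[0,-0.1,8.1],0],[0.4,[0,-0.1,8.1],0],[0.4,[0,-0.1,8.1],0],[0.4,[0,-0.1,5],0],[0.4,[0,-0.1,0],0],[0.4,[0,-0.1,-2],0]]'
```

```text
clock: 6.65
tool_pos: [0.6547, -0.1776, 0.1421]
eef_rot: [0.0, 1.0, 0.0, 0.003]
contact_force: [1.0, 0.8, -0.5]
opening: 0.598
```

```bash
python3 -m inch '[[0.4,[20.6,23.3,0],0],[0.4,[20.6,23.3,0],0],[0.4,[20.6,23.3,0],0],[0.4,[20.6,23.3,0],0],[0.4,[20.6,23.3,0],0],[0.4,[20.6,23.3,0],0],[0.4,[20.6,23.3,0],0],[0.4,[20.6,23.3,0],0],[0.4,[20.6,23.3,0],0],[0.4,[20.6,23.3,0],0],[0.4,[20.6,23.3,0],0]]'
python3 - <<'E'
from h import *
print(r.get_state()["tool_pos"])
im=viewer.snapshot("wrist"); c=viewer.camera_params("wrist");im=im[:,:,::-1].copy()
for n,p in dict(black_gear=(.446,.0555),white_gear=(.456,-.06),green_gear=(.449,-.192)).items():
    for Q in(cyl(*p,RAD[n],0,.01),cyl(*p,.011,0,.05)):
        h=cv2.convexHull(proj(Q,c).astype(np.int32)); cv2.polylines(im,[h],True,(0,255,255),1)
cv2.imwrite("pics/w3.png",im)
E
```

```text
clock: 7.75
tool_pos: [0.4475, 0.0537, 0.1375]
eef_rot: [0.002, 1.0, -0.0, 0.0]
contact_force: [0.2, 0.3, -0.5]
opening: 0.6
[0.44748165 0.05374294 0.13750624]
```

View pics/w3.png

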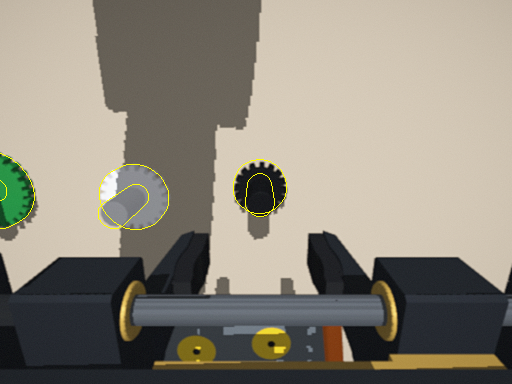

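```bash
python3 -m inch '[[0.4,[0,0,5],0],[0.4,[0,0,9],0],[0.4,[0,0,10.9],0],[0.4,[0,0,10.9],0],[0.4,[0,0,10.9],0],[0.9,[0,0,10.9],0],[0.9,[0,0,10.9],0],[0.9,[0,0,10.9],0],[0.9,[0,0,10.9],0],[0.9,[0,0,10.9],0],[0.9,[0,0,10.9],0]]' 20
```

```text
clock: 8.9
tool_pos: [0.447, 0.0548, 0.0292]
eef_rot: [0.0, 1.0, 0.0, 0.001]
contact_force: [-0.4, -0.7, 6.6]
opening: 0.243
```

```bash
python3 -m inch '[[0.9,[0,0,-5],0],[0.9,[0,0,-9],0],[0.9,[-19.6,-15.2,-9],0],[0.9,[-19.6,-15.2,-9],0],[0.9,[-19.6,-15.2,-9],0],[0.9,[-19.6,-15.2,-9],0],[0.9,[-19.6,-15.2,-9],0],[0.9,[-19.6,-15.2,-9],0],[0.9,[-19.6,-15.2,-9],0],[0.9,[-19.6,-15.2,-9],0],[0.9,[-19.6,-15.2,-9],0],[0.9,[-19.6,-15.2,-9],0]]'
python3 - <<'E'
from h import *
im=viewer.snapshot("wrist"); cv2.imwrite("pics/w4.png",im[:,:,::-1])
print(r.get_state()["tool_pos"])
E
```

```text
clock: 10.1
tool_pos: [0.6418, -0.0959, 0.1186]
eef_rot: [-0.001, 1.0, 0.0, -0.001]
contact_force: [-0.4, -0.9, -1.0]
opening: 0.243
[ 0.64199278 -0.09614887  0.11870383]
```

View pics/w4.png

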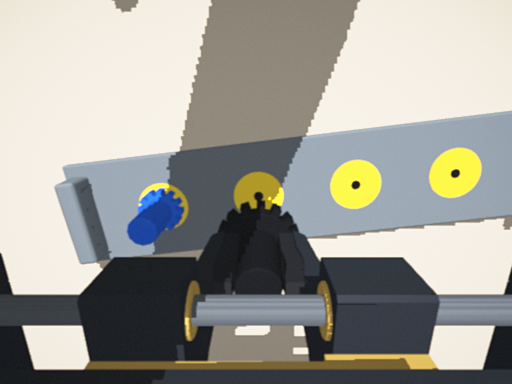

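```bash
python3 -m inch '[[0.9,[0,0,5],0],[0.9,[0,0,7],0],[0.9,[0,0,8.15],0],[0.9,[0,0,8.15],0],[0.9,[0,0,8.15],0],[0.4,[0,0,8.15],0],[0.4,[0,0,8.15],0],[0.4,[0,0,8.15],0],[0.4,[0,0,8.15],0],[0.4,[0,0,8.15],0],[0.4,[0,0,5],0],[0.4,[0,0,0],0],[0.4,[0,0,-2],0],[0.4,[0,0,-2],0]]'
```

```text
clock: 11.55
tool_pos: [0.6449, -0.0966, 0.1425]
eef_rot: [0.0, 1.0, 0.0, 0.003]
contact_force: [1.3, -0.5, -0.1]
opening: 0.6
```

```bash
python3 -m inch '[[0.4,[18.6,3.6,0],0],[0.4,[18.6,3.6,0],0],[0.4,[18.6,3.6,0],0],[0.4,[18.6,3.6,0],0],[0.4,[18.6,3.6,0],0],[0.4,[18.6,3.6,0],0],[0.4,[18.6,3.6,0],0],[0.4,[18.6,3.6,0],0]]'
python3 - <<'E'
from h import *
print(r.get_state()["tool_pos"])
im=viewer.snapshot("wrist"); c=viewer.camera_params("wrist");im=im[:,:,::-1].copy()
for n,p in dict(white_gear=(.456,-.06),green_gear=(.449,-.192)).items():
    for Q in(cyl(*p,RAD[n],0,.01),cyl(*p,.011,0,.05)):
        h=cv2.convexHull(proj(Q,c).astype(np.int32)); cv2.polylines(im,[h],True,(0,255,255),1)
cv2.imwrite("pics/w5.png",im)
E
```

```text
clock: 12.35
tool_pos: [0.4582, -0.0611, 0.1384]
eef_rot: [0.001, 1.0, 0.0, 0.001]
contact_force: [-0.7, -0.2, 0.6]
opening: 0.601
[ 0.45823713 -0.0611408   0.13838616]
```

View pics/w5.png

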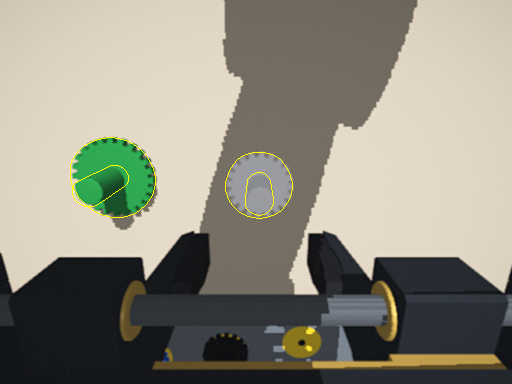

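```bash
python3 -m inch '[[0.4,[0,0,5],0],[0.4,[0,0,9],0],[0.4,[0,0,10.9],0],[0.4,[0,0,10.9],0],[0.4,[0,0,10.9],0],[0.9,[0,0,10.9],0],[0.9,[0,0,10.9],0],[0.9,[0,0,10.9],0],[0.9,[0,0,10.9],0],[0.9,[0,0,10.9],0],[0.9,[0,0,10.9],0]]' 20
```

```text
clock: 13.5
tool_pos: [0.4569, -0.0612, 0.0302]
eef_rot: [0.0, 1.0, -0.0, 0.001]
contact_force: [-0.0, -0.3, 6.1]
opening: 0.241
```

```bash
python3 -m inch '[[0.9,[0,0,-5],0],[0.9,[0,0,-9],0],[0.9,[-17.6,4.5,-9],0],[0.9,[-17.6,4.5,-9],0],[0.9,[-17.6,4.5,-9],0],[0.9,[-17.6,4.5,-9],0],[0.9,[-17.6,4.5,-9],0],[0.9,[-17.6,4.5,-9],0],[0.9,[-17.6,4.5,-9],0],[0.9,[-17.6,4.5,-9],0],[0.9,[-17.6,4.5,-9],0]]'
python3 - <<'E'
from h import *
im=viewer.snapshot("wrist"); cv2.imwrite("pics/w6.png",im[:,:,::-1])
print(r.get_state()["tool_pos"])
E
```

```text
clock: 14.6
tool_pos: [0.6317, -0.0166, 0.1197]
eef_rot: [-0.0, 1.0, -0.0, -0.0]
contact_force: [0.3, -0.5, 0.2]
opening: 0.242
[ 0.63199137 -0.01651653  0.11978701]
```

View pics/w6.png

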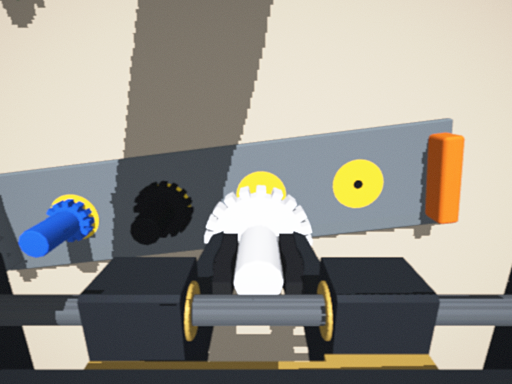

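```bash
python3 -m inch '[[0.9,[0,0.1,5],0],[0.9,[0,0.1,7],0],[0.9,[0,0.1,8.15],0],[0.9,[0,0.1,8.15],0],[0.9,[0,0.1,8.15],0],[0.4,[0,0.1,8.15],0],[0.4,[0,0.1,8.15],0],[0.4,[0,0.1,8.15],0],[0.4,[0,0.1,8.15],0],[0.4,[0,0.1,8.15],0],[0.4,[0,0.1,5],0],[0.4,[0,0.1,0],0],[0.4,[0,0.1,-2],0],[0.4,[0,0.1,-2],0]]'
```

```text
clock: 16.05
tool_pos: [0.6348, -0.0144, 0.1433]
eef_rot: [0.0, 1.0, 0.001, 0.003]
contact_force: [0.2, 0.1, -0.3]
opening: 0.6
```

```bash
python3 -m inch '[[0.4,[18.3,-17.7,0],0],[0.4,[18.3,-17.7,0],0],[0.4,[18.3,-17.7,0],0],[0.4,[18.3,-17.7,0],0],[0.4,[18.3,-17.7,0],0],[0.4,[18.3,-17.7,0],0],[0.4,[18.3,-17.7,0],0],[0.4,[18.3,-17.7,0],0],[0.4,[18.3,-17.7,0],0],[0.4,[18.3,-17.7,0],0]]'
python3 - <<'E'
from h import *
print(r.get_state()["tool_pos"])
im=viewer.snapshot("wrist"); c=viewer.camera_params("wrist");im=im[:,:,::-1].copy()
for n,p in dict(green_gear=(.449,-.192)).items():
    for Q in(cyl(*p,RAD[n],0,.01),cyl(*p,.011,0,.05)):
        h=cv2.convexHull(proj(Q,c).astype(np.int32)); cv2.polylines(im,[h],True,(0,255,255),1)
cv2.imwrite("pics/w7.png",im)
E
```

```text
clock: 17.05
tool_pos: [0.4508, -0.1907, 0.1396]
eef_rot: [-0.001, 1.0, 0.0, 0.0]
contact_force: [0.3, 0.2, 0.6]
opening: 0.598
[ 0.45080983 -0.19067803  0.13962603]
```

View pics/w7.png

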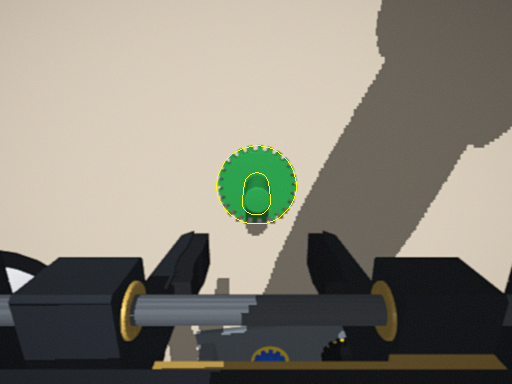

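```bash
python3 -m inch '[[0.4,[0.1,-0.1,5],0],[0.4,[0.1,-0.1,9],0],[0.4,[0.1,-0.1,11],0],[0.4,[0.1,-0.1,11],0],[0.4,[0.1,-0.1,11],0],[0.9,[0.1,-0.1,11],0],[0.9,[0.1,-0.1,11],0],[0.9,[0.1,-0.1,11],0],[0.9,[0.1,-0.1,11],0],[0.9,[0.1,-0.1,11],0],[0.9,[0.1,-0.1,11],0]]' 20
```

```text
clock: 18.2
tool_pos: [0.4489, -0.1932, 0.0302]
eef_rot: [0.0, 1.0, -0.0, 0.0]
contact_force: [-0.5, -0.1, 6.7]
opening: 0.245
```

```bash
python3 -m inch '[[0.9,[0,0,-5],0],[0.9,[0,0,-9],0],[0.9,[-17.3,25.9,-9],0],[0.9,[-17.3,25.9,-9],0],[0.9,[-17.3,25.9,-9],0],[0.9,[-17.3,25.9,-9],0],[0.9,[-17.3,25.9,-9],0],[0.9,[-17.3,25.9,-9],0],[0.9,[-17.3,25.9,-9],0],[0.9,[-17.3,25.9,-9],0],[0.9,[-17.3,25.9,-9],0],[0.9,[-17.3,25.9,-9],0],[0.9,[-17.3,25.9,-9],0]]'
python3 - <<'E'
from h import *
im=viewer.snapshot("wrist"); cv2.imwrite("pics/w8.png",im[:,:,::-1])
print(r.get_state()["tool_pos"])
E
```

```text
clock: 19.5
tool_pos: [0.621, 0.0635, 0.1195]
eef_rot: [0.001, 1.0, -0.001, -0.001]
contact_force: [-0.2, -0.6, -0.2]
opening: 0.244
[0.62115276 0.06392944 0.11963862]
```

View pics/w8.png

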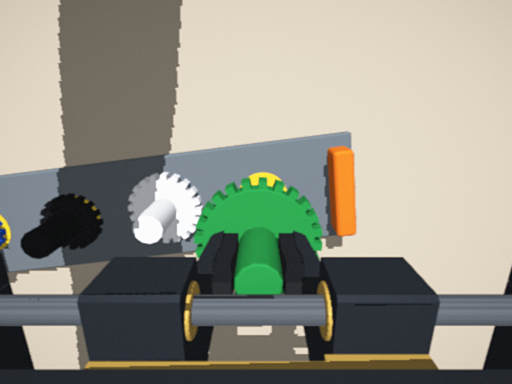

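```bash
python3 -m inch '[[0.9,[0,0.15,5],0],[0.9,[0,0.15,7],0],[0.9,[0,0.15,8.15],0],[0.9,[0,0.15,8.15],0],[0.9,[0,0.15,8.15],0],[0.4,[0,0.15,8.15],0],[0.4,[0,0.15,8.15],0],[0.4,[0,0.15,8.15],0],[0.4,[0,0.15,8.15],0],[0.4,[0,0.15,8.15],0],[0.4,[0,0.15,5],0],[0.4,[0,0.15,0],0],[0.4,[0,0.15,-5],0],[0.4,[0,0.15,-10],0],[0.4,[12,0.15,-10],0],[0.4,[12,0.15,-10],0],[0.4,[12,0.15,-10],0],[0.4,[12,0.15,-10],0],[0.4,[12,0.15,-10],0]]'
python3 - <<'E'
from h import *
M=dict(green_gear=(.622,.0665),white_gear=(.632,-.015),black_gear=(.642,-.0962),blue_gear=(.652,-.177))
for k in ("wrist","top","side"):
    im=viewer.snapshot(k); c=viewer.camera_params(k);im=im[:,:,::-1].copy(); cv2.imwrite(f"pics/f_{k}_raw.png",im)
    us=[]
    f=4 if k!="wrist" else 1
    im=cv2.resize(im,None,fx=f,fy=f,interpolation=cv2.INTER_NEAREST)
    for n,p in M.items():
      for Q in(cyl(*p,RAD[n],.008,.018),cyl(*p,.011,.008,.058)):
        q=(proj(Q,c)+.5)*f; us.append(q); h=cv2.convexHull(q.astype(np.int32)); cv2.polylines(im,[h],True,(0,255,255),1)
    if f>1:
        a=np.concatenate(us); lo=(a.min(0)-60).astype(int); hi=(a.max(0)+60).astype(int); im=im[lo[1]:hi[1],lo[0]:hi[0]]
    cv2.imwrite(f"pics/f_{k}.png",im)
E
```

```text
clock: 21.45
tool_pos: [0.5025, 0.0674, 0.2201]
eef_rot: [0.0, 1.0, 0.0, 0.001]
contact_force: [0.3, 0.4, 0.3]
opening: 0.603
```

View pics/f_wrist.png

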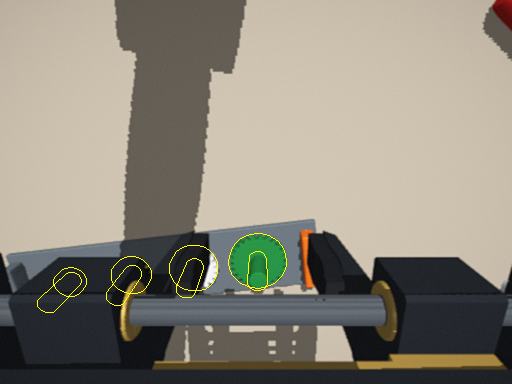

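View pics/f_top.png

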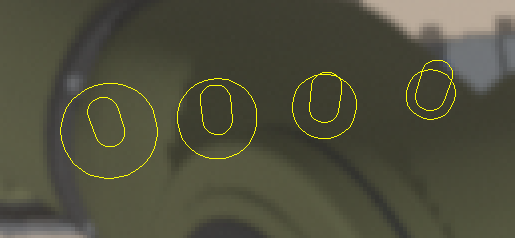

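View pics/f_side.png

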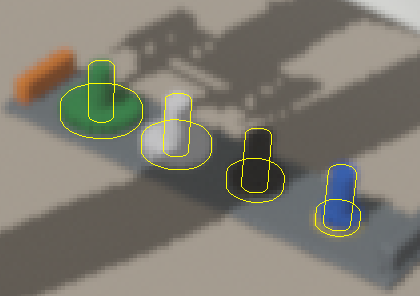

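View pics/f_top_raw.png

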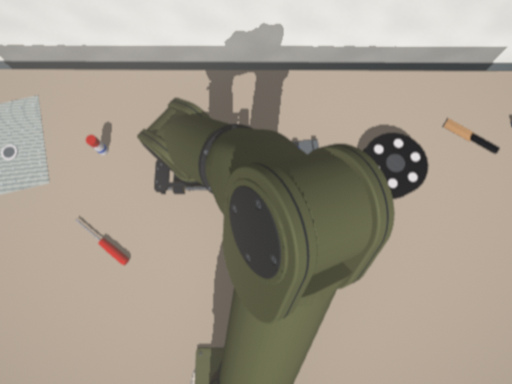

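```bash
python3 -m inch '[[0.4,[-17,-11.7,-3],0],[0.4,[-17,-11.7,-3],0],[0.4,[-17,-11.7,-3],0],[0.4,[-17,-11.7,-3],0],[0.4,[-17,-11.7,-3],0],[0.4,[-17,-11.7,-3],0],[0.4,[-17,-11.7,-3],0],[0.4,[-17,-11.7,-3],0],[0.4,[-17,-11.7,-3],0]]'
python3 - <<'E'
from h import *
M=dict(green_gear=(.622,.0665),white_gear=(.632,-.015),black_gear=(.642,-.0962),blue_gear=(.652,-.177))
k="wrist"
im=viewer.snapshot(k); c=viewer.camera_params(k);im=im[:,:,::-1].copy(); cv2.imwrite(f"pics/g_raw.png",im)
for n,p in M.items():
  for Q in(cyl(*p,RAD[n],.008,.018),cyl(*p,.011,.008,.058)):
    h=cv2.convexHull(proj(Q,c).round().astype(np.int32)); cv2.polylines(im,[h],True,(0,0,255),1)
cv2.imwrite("pics/g.png",im)
E
```

```text
clock: 22.5
tool_pos: [0.6708, -0.0483, 0.2498]
eef_rot: [-0.001, 1.0, 0.0, -0.0]
contact_force: [-0.0, -0.2, 0.9]
opening: 0.601
```

View pics/g.png

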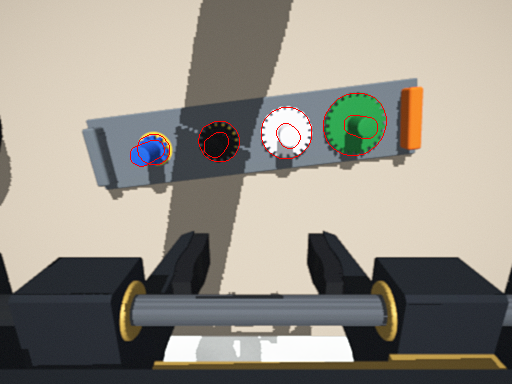

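All four outlines, drawn as if each gear sat on its mark, match the picture within about 1 px (about 1 mm). The gripper is clear of everything.

```bash
python3 -c "
from plant import r
print(r.finish_job())"
```

```text
the job is handed in; nothing more can be done
None
```

All four gears are on the board in the right order, and I handed the job in at about 22.6 s of the 93 s allowed. Starting beside the orange block, they are green, white, black, blue. Each was gripped by its shaft and set down flat on its mark.

- **Placement:** In the last wrist picture, outlines drawn at each mark matched the gears to within about 1 px, roughly 1 to 2 mm. The side view showed all four upright, with the same 2–3 mm offset that camera had on the marks from the start.
- **Top view:** The arm hid the board from the top camera at the end, so that view could not confirm the placing.
- **Bystanders:** In the last top picture the spool, glue stick and screwdriver look to be where they started. I judged this by eye and did not measure it.
- **Detection:** The networks missed the blue gear in both views and the green gear from the top, and gave some false hits. I used colour and model outlines for those, and checked each gear with the wrist camera before gripping.

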